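Stand the bangle board on its leg

TASK

On the jeweller's bench, one of the two bangle boards parked upright in the slotted wooden racks has a sprung steel leg on its back. Swing that leg out away from the board until it snaps over its dead point and locks against its stop, then lift the board straight up out of its rack and set it down gently, upright on its two front feet and the locked leg, in the middle of the grey felt mat, and let go.

Things in the scene. Friction and masses are not known exactly. Their poses are not given: they have to be found in the camera images.
- board: Wooden board, 330 g, bangles on its front (-x), leg on its back (+x). Origin: on the plane of its feet, about midway between front feet and locked leg's foot; z up, y along width. Panel x -35 to -25 mm, y -95 to 95, z 22 to 150; grip across its top edge at (-30, 0, 150). Bangles: up to z 95, x -42; ledge below to x -66. Front feet at (-60, +/-45, 0). Leg stowed, it falls over.
- rack: Dark wooden rack holding the board, fixed to the bench; same origin and axes as the board parked in it, but at bench level: the parked board's feet plane is 10 mm above the bench. End slots hold the panel's ends (beyond y +/-83 mm) with 1.5 mm play up to 85 mm above the bench: lift the board straight up 80 mm or more before going sideways.
- leg (a joint): Angle q of the steel leg about an upright hinge at (-18, 0) mm in the board's x, y. 0: stowed on its stop, almost flat on the board's back towards +y. 1.45 rad: locked out on its other stop, pointing to +x, its 16 mm rubber foot (z = 0) then at (52, -1) mm. A spring holds it on both stops (about 6 N at the post moves it off); past its dead point, 0.725, it drives itself to 1.45.
- leg_post (a point): Top centre of the leg's finger post: round, upright, 12 mm diameter, 80 mm from the hinge axis, top at z = 170 mm in the board's frame (20 mm above the board's top edge), free all round above z = 105 mm, where arms join it to the leg. At angle q it stands at hinge + 80 mm x (sin(0.524+q), cos(0.524+q)) in the board's x, y: stowed at (22, 69) mm, 47 mm behind the board's back.
- mat: Grey felt mat, 220 mm (its x) by 240 mm (its y) and 4 mm thick, fixed on the bench. Origin: centre of its underside, on the bench.
Not all that is in view belongs to the job. Leave any blue look-alike of the board alone.

How it is judged:
By the outcome, as a careful person would: the job done as asked, in the order asked, and still so for the second after the job is handed in, with the robot touching nothing.
It also fails if it takes over 58 s, if anything falls off the work surface, if the arm or the gripper's body presses on something with over 40 N, if the wrist force passes 120 N, or if a joint passes its speed limit or range.

ROBOT

A 6-joint arm with a two-finger parallel gripper is mounted at the origin on the work surface. World frame = base frame: x ahead of the robot, y to its left, z up, the work surface at z = 0. Lengths are in m, angles in degrees, forces in N, time in s.
With the tool pointing down it reaches from about 0.3 to 0.75 m from the base axis. Payload 8.5 kg.
Tool frame: the origin (TCP) lies at the very end of the fingers, on their centre line; the grasp point (between the pads) lies 19 mm behind it; z points along the fingers, y is the line along which they close (so a half turn about z gives the same grasp; the last joint's range is limited). The gripper opens to 85 mm and grips with 20 to 120 N. Pads are 22 mm wide; open, the fingers measure 114 mm over their backs; the gripper's body (76 mm by 85 mm) begins 54 mm behind the grasp point. The pads swing forward as they close: fully open they stand 13 mm farther back than shut.
Start: joints at [-77.768, 21.807, 74.336, -0, 83.858, -12.336], TCP at [0.229, -0.5, 0.231] pointing down, gripper open.
Joint ranges: [-178.18, 178.18], [-50.72, 133.34], [12.68, 142.11], [-81.47, 261.47], [9.98, 163.14], [-165.26, 165.26]. Speed limits (degrees/s): [136.94, 136.94, 180, 180, 180, 180].

INTERFACE

Orientations are given as a 3x3 rotation matrix whose columns are the frame's x, y, z axes.
In Python, from rig import env gives the robot as it stands.
- The arm moves only by the tool move_arm, never from a script. Its argument "plan" is a list of rows, each a list of 7 numbers: the turn, a rotation vector about the tool's x, y, z in degrees, then the shift along the tool's x, y, z in cm, then the gripper command: -1 is shut, 1 is fully open, values between are in proportion. In form: [[ax, ay, az, tx, ty, tz, jaw], ...]. A call has 1 to 5 rows; each row is the pose to reach, as a shift and turn from the pose commanded when the call began, along the tool's axes at that moment; what a row does not reach only later rows make up. A row lasts 1/10 s, in which the tool goes at most 50 mm and 8.59 degrees, less where a joint would pass 70% of its speed; a pose out of reach is approached as far as the arm can. A call with a gripper value outside its range is refused whole. The fingers move at their own pace and stop on an object; "squeeze" is the grip in N (left out, the last holds). Time passes only in rows, so rows that repeat a pose let the fingers close. It gives the time, the measured TCP pose, the force, the opening and the grip force at its end, in the units of the state.
- env.observe(): the state, without advancing time (a new reading comes with each control period).
- env.get_image(name): name is "scene" or "top"; returns a dict with "color" (420x560x3 uint8, red, green, blue), "fov_y" (degrees; the focal length in pixels is half the picture's height over the tangent of half this angle, whatever the lens; pixels are square), "cx", "cy" (the principal point, pixels), "distortion" ([k1, k2, p1, p2, k3] as OpenCV has them; the pictures are not rectified), "R" (3x3) and "t" (3): a world point X has camera coordinates R X + t. Camera axes: x right, y down, z forward; pixel columns grow to the right and rows downward; lengths in m; the calibration is good to about 2 mm. A picture is of the moment at which its call begins. There is no depth.
- env.close_job(): hands the job in; it is judged then, once.
Trained networks look in a picture, given as the dict that the camera call returned (one of the last four; its "shot" number tells which), for a name from the list of things; names that differ only in an ending like _2 or _b are one class to them, and where a whole thing is asked for, a point or a joint stands for the part that bears it (a point fixed in the world has none). Each returns a list of dicts, best first, with "conf" (0 to 1); they miss things now and then, are a little off and sometimes report something else, mostly with a low value. They report only what shows in the picture. A call takes as long as a camera call. They do not tell look-alikes from the thing itself.
- env.outline_of(target, picture): "mask" (420x560 bool, what is visible of it) and "bbox" ([centre column, centre row, width, height] in pixels, round what is visible of it).
- env.tip_of(target, picture): "pixel" ([column, row] in pixels: a listed point, or the origin of a listed thing).
The state is a dict: "time_s": time; "q": joint angles; "qvel": joint speeds; "joint_efforts": joint torques, N m; "position": TCP position; "tool_rot": TCP orientation; "ft_force": force on the tool from outside, world axes, zero at the start; "wrist_torque": the same for the moment, N m; "grip_width": finger opening in m; "gripper_force": force on a finger pad.
Only numpy, scipy, OpenCV 4.12 (cv2) and the standard library are available. Lean on these libraries where they do the work, as an engineer would, in place of code of your own. Each camera call takes 0.05 s, during which the arm holds its last target. There are 200 camera calls.

## Working session

There is one attempt and no reset: what is moved stays moved. The work goes in short steps, Python scripts to look and compute and a tool call to move; the robot and the scene stay as the last step left them, time stands still between calls to the robot, and variables do not carry over. Pictures are saved under pics/ and viewed, at most 10 in all, crops included, and the job is handed in when it is done.

Besides the shell and the picture viewer there is one more tool, called by a JSON object that holds its "name" and its "arguments", one argument or row to a line. move_arm: Moves the arm, as the interface text tells. Its arguments: {"type":"object","properties":{"plan":{"type":"array"},"squeeze":{"type":"number"}},"required":["plan"]}

```bash
mkdir -p pics; ls; cat > h.py <<'E'
import numpy as np, cv2
from rig import env
def K(p):
    h=p["color"].shape[0]; f=h/2/np.tan(np.radians(p["fov_y"]/2))
    return np.array([[f,0,p["cx"]],[0,f,p["cy"]],[0,0,1]])
def proj(p,X):
    rv=cv2.Rodrigues(np.array(p["R"],float))[0]
    return cv2.projectPoints(np.array(X,float).reshape(-1,1,3),rv,np.array(p["t"],float),K(p),np.array(p["distortion"],float))[0][:,0]
def ray(p,uv,z):
    n=cv2.undistortPoints(np.array(uv,float).reshape(1,1,2),K(p),np.array(p["distortion"],float))[0,0]
    R=np.array(p["R"]);c=-R.T@np.array(p["t"]);d=R.T@np.array([n[0],n[1],1])
    return c+d*(z-c[2])/d[2]
def save(p,name,box=None,s=1):
    im=p["color"][:,:,::-1]
    if box: im=im[box[1]:box[3],box[0]:box[2]]
    cv2.imwrite("pics/"+name,cv2.resize(im,None,fx=s,fy=s,interpolation=cv2.INTER_CUBIC))
E
python3 - <<'E'
from h import *
P={n:env.get_image(n) for n in("scene","top")}
im=np.vstack([P["scene"]["color"],P["top"]["color"]])
cv2.imwrite("pics/a.png",P["scene"]["color"][:,:,::-1]);cv2.imwrite("pics/b.png",P["top"]["color"][:,:,::-1])
for n,p in P.items():
    print(n,p["fov_y"],-np.array(p["R"]).T@p["t"])
    for t in("board","rack","leg","leg_post","mat"):
        for r in env.outline_of(t,p): print(t,"out",np.round(r["bbox"]),round(r["conf"],2))
        for r in (env.tip_of(t,p) if t!="leg" else []): print(t,"tip",np.round(r["pixel"],1),round(r["conf"],2))
E
```

```text
pics
scene 57.26440967762122 [0.83760151 0.02301069 0.89032924]
board out [187. 200.  82.  74.] 0.93
board out [187. 267.  84.  60.] 0.72
board out [193. 275.  94.  50.] 0.41
board tip [192.6 286. ] 0.64
board tip [161.1 177.5] 0.61
rack out [192. 275.  94.  53.] 0.91
leg out [201. 280.  44.  34.] 0.61
leg_post out [204. 282.  40.  31.] 0.97
leg_post out [177. 207.  61.  44.] 0.82
leg_post out [193. 276.  91.  53.] 0.36
leg_post tip [199.1 283.2] 0.72
leg_post tip [205.2 225.5] 0.55
mat out [383. 275. 113.  94.] 0.84
mat tip [380.  271.1] 0.6
top 45.701313581963014 [0.30217015 0.01655321 1.27648489]
board out [368. 169.  85.  67.] 0.6
board out [363. 234.  32.  12.] 0.57
board tip [360.1 170.3] 0.97
rack out [362. 181.  93.  54.] 0.89
leg out [345. 146.  16.  27.] 0.65
leg out [358. 233.  20.  11.] 0.45
leg_post out [343. 146.  11.  28.] 0.72
leg_post out [357. 232.  16.  10.] 0.61
leg_post tip [347.  227.8] 0.52
leg_post tip [348.2 133.1] 0.5
mat out [179. 188.  98.  94.] 0.79
mat tip [180.9 190.9] 0.89
```

View pics/a.png

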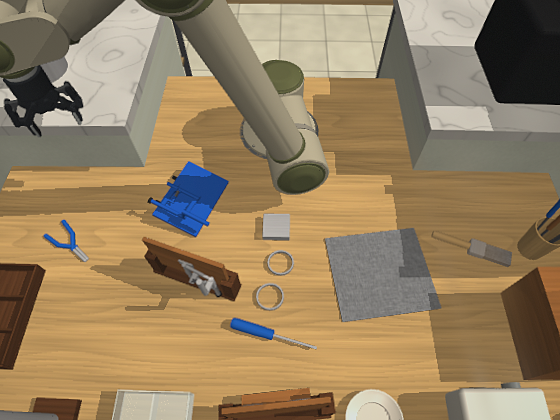

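View pics/b.png

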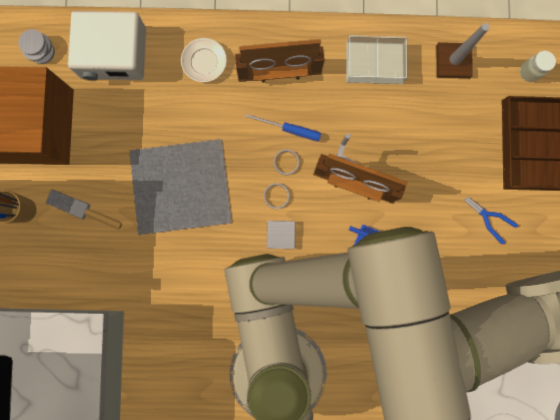

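Candidates for the board: the racked wooden board at top (362,178) / scene (192,272), which has a steel leg; the racked board at top (280,62), with no leg seen; and the blue look-alike at scene (190,200). I choose the first and check it in a close crop.

```bash
python3 - <<'E'
from h import *
t=env.get_image("top");s=env.get_image("scene")
a=cv2.resize(t["color"][120:220,300:420],None,fx=5,fy=5,interpolation=cv2.INTER_CUBIC)
b=cv2.resize(s["color"][225:310,135:250],None,fx=5,fy=5,interpolation=cv2.INTER_CUBIC)
cv2.imwrite("pics/c.png",a[:,:,::-1]);cv2.imwrite("pics/d.png",b[:,:,::-1])
for uv,z in (((348.2,133.1),.18),((360.1,170.3),.01)): print(ray(t,uv,z))
print(ray(s,(199.1,283.2),.18),ray(s,(192.6,286),.01),ray(s,(380,271.1),0),ray(t,(180.9,190.9),0))
for p,n in((t,"top"),(s,"scene")):
    m=env.outline_of("mat",p)[0]["mask"].astype(np.uint8)
    c=max(cv2.findContours(m,0,2)[0],key=cv2.contourArea)
    q=cv2.boxPoints(cv2.minAreaRect(c)) if n=="top" else cv2.approxPolyDP(c,8,True)[:,0]
    print(n,[np.round(ray(p,x,.004)[:2],3) for x in q])
E
```

```text
[ 0.57135122 -0.14516348  0.18      ]
[ 0.51635857 -0.2018346   0.01      ]
[ 0.57433756 -0.14150318  0.18      ] [ 0.51874926 -0.19570183  0.01      ] [0.46845811 0.26206611 0.        ] [0.45403886 0.25827242 0.        ]
top [array([0.558, 0.398]), array([0.591, 0.157]), array([0.371, 0.125]), array([0.338, 0.363])]
scene [array([0.347, 0.36 ]), array([0.38 , 0.128]), array([0.595, 0.162]), array([0.56 , 0.391])]
```

View pics/c.png

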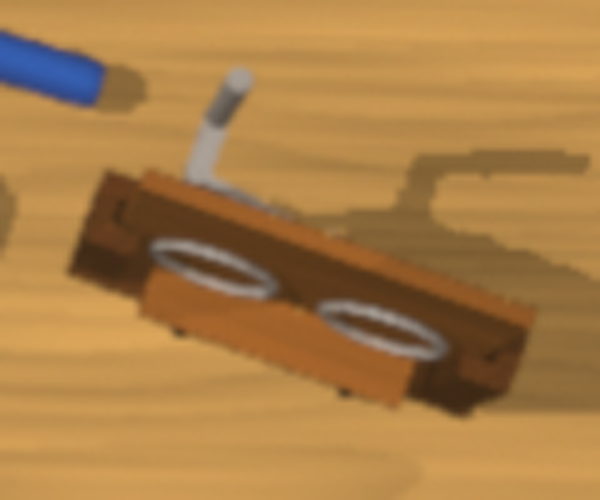

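View pics/d.png

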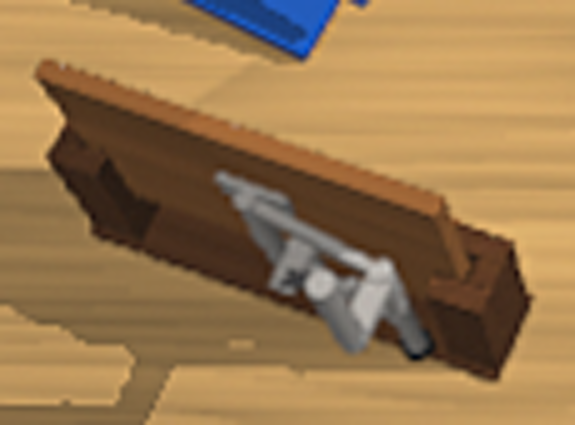

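The first crop shows the post top at (347.6,135.5) and the board's top edge running from (329.4,155.6) to (406.4,184). The second shows a wooden board with the steel leg on its back: post top (199,282), edge ends (143.8,238.6) and (223.2,265.4). So the choice is right.

```bash
python3 - <<'E'
from h import *
from scipy.optimize import least_squares
P={n:env.get_image(n) for n in("top","scene")}
obs=[("top",(329.4,155.6),(-.03,.095,.16)),("top",(406.4,184),(-.03,-.095,.16)),("top",(347.6,135.6),(.022,.069,.18)),
("scene",(143.8,238.6),(-.03,-.095,.16)),("scene",(223.2,265.4),(-.03,.095,.16)),("scene",(199,282),(.022,.069,.18))]
def T(v,X):
    c,s=np.cos(v[2]),np.sin(v[2]); return np.array([v[0]+c*X[0]-s*X[1],v[1]+s*X[0]+c*X[1],X[2]])
f=lambda v:np.concatenate([proj(P[n],T(v,X))[0]-uv for n,uv,X in obs])
r=least_squares(f,[.51,-.2,-.3]);v=r.x
print(v[:2],np.degrees(v[2]),r.fun.round(1))
print("grip",T(v,(-.03,0,.16)),"post",T(v,(.022,.069,.18)))
o=env.observe();print(np.round(o["tool_rot"],3),o["position"],o["time_s"])
for q in(0,.3,.6,.8,1,1.45): print(q,T(v,(-.018+.08*np.sin(.524+q),.08*np.cos(.524+q),.18)).round(4))
E
```

```text
[ 0.52435005 -0.20140393] -19.001652015998687 [-1.7 -1.7 -0.2 -1.3 -0.2 -0.9 -1.4 -1.7 -0.2 -0.3 -0.4 -2.1]
grip [ 0.49598478 -0.19163607  0.16      ] post [ 0.56761734 -0.1433269   0.18      ]
[[ 0.909  0.416  0.   ]
 [ 0.416 -0.909 -0.   ]
 [ 0.     0.    -1.   ]] [ 0.22866856 -0.50019915  0.23133125] 1.3
0 [ 0.5677 -0.1431  0.18  ]
0.3 [ 0.5805 -0.1633  0.18  ]
0.6 [ 0.5868 -0.1864  0.18  ]
0.8 [ 0.587  -0.2023  0.18  ]
1 [ 0.5841 -0.218   0.18  ]
1.45 [ 0.5667 -0.2492  0.18  ]
```

{"name": "move_arm", "arguments": {
  "plan": [
    [0, 0, 0, 4.2, -1.96, 0, -1],
    [0, 0, 0, 8.4, -3.93, 0, -1],
    [0, 0, 0, 12.6, -5.9, 0, -1],
    [0, 0, 0, 16.8, -7.86, 0, -1],
    [0, 0, 0, 21, -9.8, 0, -1]
  ]
}}

```text
time_s: 1.8
position: [0.3798, -0.3222, 0.2315]
tool_rot: [[0.91, 0.415, 0.0], [0.415, -0.91, -0.0], [0.0, 0.0, -1.0]]
ft_force: [0.8, 0.2, 0.5]
grip_width: 0.0125
gripper_force: 0.0
```

{"name": "move_arm", "arguments": {
  "plan": [
    [0, 0, 0, 4.2, -1.96, 0, -1],
    [0, 0, 0, 8.4, -3.93, 0, -1],
    [0, 0, 0, 12.6, -5.9, 0, -1],
    [0, 0, 0, 16.8, -7.86, 0, -1],
    [0, 0, 0, 21, -9.8, 0, -1]
  ]
}}

```text
time_s: 2.3
position: [0.5302, -0.1456, 0.2315]
tool_rot: [[0.909, 0.416, 0.0], [0.416, -0.909, -0.0], [0.0, 0.0, -1.0]]
ft_force: [-0.1, -1.2, 0.9]
grip_width: -0.0002
gripper_force: 0.0
```

{"name": "move_arm", "arguments": {
  "plan": [
    [0, 0, 0, 4.1, -2, 0, -1],
    [0, 0, 0, 4.1, -2, 0, -1],
    [0, 0, 0, 4.1, -2, 2, -1],
    [0, 0, 0, 4.1, -2, 3, -1],
    [0, 0, 0, 4.1, -2, 3, -1]
  ]
}}

```text
time_s: 2.8
position: [0.5573, -0.1123, 0.2]
tool_rot: [[0.91, 0.415, -0.003], [0.415, -0.91, 0.001], [-0.002, -0.002, -1.0]]
ft_force: [-0.6, 0.1, -0.0]
grip_width: -0.0
gripper_force: 0.0
```

```bash
python3 - <<'E'
from h import *
o=env.observe();print(o["position"],o["tool_rot"],o["ft_force"],o["grip_width"])
t=env.get_image("top");s=env.get_image("scene")
a=cv2.resize(t["color"][90:230,280:420],None,fx=4,fy=4);b=cv2.resize(s["color"][190:330,120:260],None,fx=4,fy=4)
cv2.imwrite("pics/e.png",cv2.resize(np.hstack([a,b]),(800,400))[:,:,::-1])
E
```

```text
[ 0.55727767 -0.11231318  0.19997811] [[ 0.90975157  0.4151425  -0.00296305]
 [ 0.41514723 -0.90975347  0.00118546]
 [-0.00220351 -0.00230857 -0.99999491]] [-0.55244457  0.10254527 -0.04440541] -8.23934141793951e-07
```

View pics/e.png

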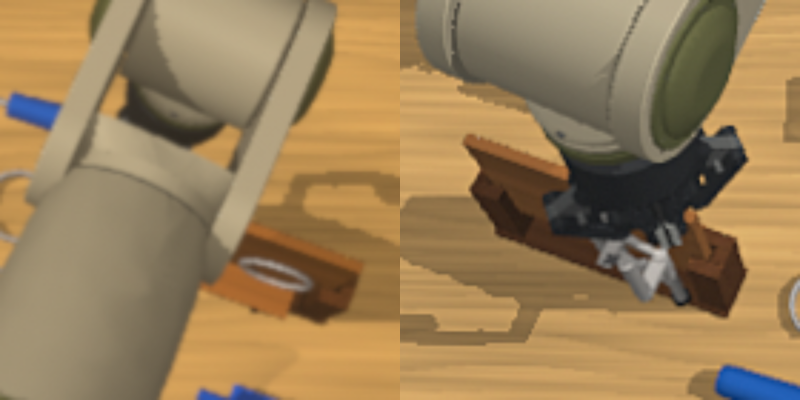

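The picture shows the shut fingertips at about (667,235), just on the +y side of the post, so I go down and push.

{"name": "move_arm", "arguments": {
  "plan": [
    [0, 0, 0, 0, 0, 2, -1],
    [0, 0, 0, 0, 0, 3.4, -1],
    [0, 0, 0, 0, 0, 3.4, -1],
    [0, 0, 0, 0, 1, 3.4, -1],
    [0, 0, 0, 0, 1, 3.4, -1]
  ]
}}

```text
time_s: 3.4
position: [0.5632, -0.1227, 0.1686]
tool_rot: [[0.91, 0.415, 0.002], [0.415, -0.91, -0.001], [0.002, 0.002, -1.0]]
ft_force: [-0.3, 0.9, -0.4]
grip_width: -0.0001
gripper_force: 0.0
```

{"name": "move_arm", "arguments": {
  "plan": [
    [0, 0, 0, 0, 0.6, 0, -1],
    [0, 0, 0, 0, 1.2, 0, -1],
    [0, 0, 0, 0, 1.8, 0, -1],
    [0, 0, 0, 0, 2.4, 0, -1],
    [0, 0, 0, 0, 3, 0, -1]
  ]
}}

```text
time_s: 3.9
position: [0.5752, -0.1479, 0.1677]
tool_rot: [[0.909, 0.416, 0.001], [0.416, -0.909, 0.002], [0.001, -0.001, -1.0]]
ft_force: [1.1, 5.4, 0.4]
grip_width: -0.0002
gripper_force: 2.2
```

{"name": "move_arm", "arguments": {
  "plan": [
    [0, 0, 0, 0, 0.6, 0, -1],
    [0, 0, 0, 0, 1.2, 0, -1],
    [0, 0, 0, 0, 1.8, 0, -1],
    [0, 0, 0, 0, 2.4, 0, -1],
    [0, 0, 0, 0, 3, 0, -1]
  ]
}}

```text
time_s: 4.4
position: [0.5872, -0.1765, 0.1673]
tool_rot: [[0.91, 0.415, -0.001], [0.415, -0.91, -0.0], [-0.001, 0.0, -1.0]]
ft_force: [-0.9, 2.0, -0.4]
grip_width: 0.0003
gripper_force: 0.8
```

{"name": "move_arm", "arguments": {
  "plan": [
    [0, 0, 0, 0, 0.5, 0, -1],
    [0, 0, 0, 0, 1, 0, -1],
    [0, 0, 0, 0, 1.5, 0, -1],
    [0, 0, 0, 0, 1.5, 0, -1],
    [0, 0, 0, 0, 1.5, 0, -1]
  ]
}}

```text
time_s: 4.9
position: [0.5935, -0.1895, 0.1673]
tool_rot: [[0.91, 0.416, 0.0], [0.416, -0.91, -0.0], [0.0, 0.0, -1.0]]
ft_force: [-0.8, -0.1, -0.7]
grip_width: -0.0002
gripper_force: 0.0
```

{"name": "move_arm", "arguments": {
  "plan": [
    [0, 0, 0, 0, -0.5, 0, -1],
    [0, 0, 0, 0, -0.5, -4, -1],
    [0, 0, 0, 0, -0.5, -8, -1],
    [0, 0, -8, -4, -2, -9, 0],
    [0, 0, -16, -8.9, -3.9, -9, 1]
  ]
}}

```text
time_s: 5.4
position: [0.4989, -0.1906, 0.2589]
tool_rot: [[0.755, 0.656, 0.004], [0.656, -0.755, -0.003], [0.001, 0.004, -1.0]]
ft_force: [-0.7, -0.3, -0.6]
grip_width: 0.0281
gripper_force: 0.0
```

```bash
python3 - <<'E'
from h import *
o=env.observe();print(o["position"],o["tool_rot"],o["ft_force"],o["q"])
s=env.get_image("scene");save(s,"f.png",(110,180,270,320),5)
for n in("leg_post","board"): print([ (np.round(r["pixel"],1),round(r["conf"],2)) for r in env.tip_of(n,s)])
print(proj(s,[.5667,-.2492,.18]), proj(s,[.5677,-.1431,.18]))
E
```

```text
[ 0.49888844 -0.19057949  0.25894271] [[ 0.75477872  0.6559686   0.0037789 ]
 [ 0.65597843 -0.75477529 -0.00256034]
 [ 0.00117271  0.00441137 -0.99998958]] [-0.66223526 -0.30146194 -0.55894033] [-3.36161378e+01  1.90099197e+01  7.40315175e+01 -2.29957372e-03
  8.66970407e+01  1.53902218e+01]
[(array([149.5, 284.8]), 0.75), (array([207.1, 224.7]), 0.49)]
[(array([187.8, 286. ]), 0.77), (array([144.8, 283.7]), 0.7), (array([163.5, 176.2]), 0.59)]
[[145.27002915 278.3745688 ]] [[198.7053519  279.96759205]]
```

View pics/f.png

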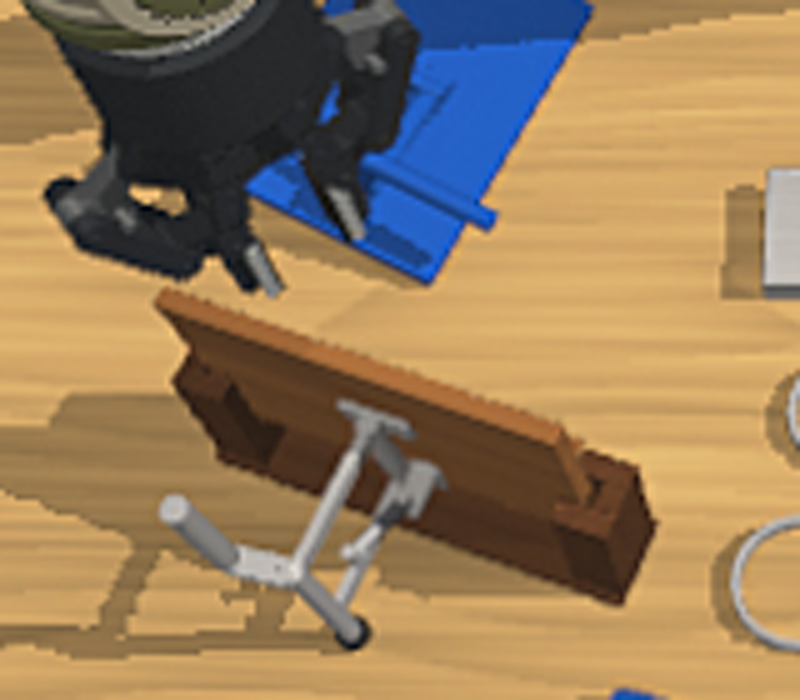

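The leg now stands out, with its post top at scene (145,282) against a predicted (145,278) for q = 1.45. It is locked. Next I turn square to the board and descend over its edge.

{"name": "move_arm", "arguments": {
  "plan": [
    [0, 0, -8, -0.3, -0.1, 0, 1],
    [0, 0, -16, -0.3, -0.1, 0, 1],
    [0, 0, -24, -0.3, -0.1, 0, 1],
    [0, 0, -30, -0.3, -0.1, 0, 1],
    [0, 0, -30, -0.3, -0.1, 0, 1]
  ]
}}

```text
time_s: 6.05
position: [0.4967, -0.1918, 0.2573]
tool_rot: [[0.332, 0.943, 0.001], [0.943, -0.332, -0.0], [0.0, 0.001, -1.0]]
ft_force: [0.5, -0.3, -0.0]
grip_width: 0.0856
gripper_force: 0.0
```

{"name": "move_arm", "arguments": {
  "plan": [
    [0, 0, 0, 0, 0, 4, 1],
    [0, 0, 0, 0, 0, 8, 1],
    [0, 0, 0, 0, 0, 9, 1],
    [0, 0, 0, 0, 0, 9, 1],
    [0, 0, 0, 0, 0, 9, 1]
  ]
}}

```text
time_s: 6.55
position: [0.4969, -0.1924, 0.169]
tool_rot: [[0.334, 0.943, 0.002], [0.943, -0.334, -0.002], [-0.001, 0.003, -1.0]]
ft_force: [0.4, 0.4, 0.3]
grip_width: 0.0853
gripper_force: 0.0
```

```bash
python3 - <<'E'
from h import *
o=env.observe();print(o["position"],o["tool_rot"],o["ft_force"],o["grip_width"])
t=env.get_image("top");s=env.get_image("scene")
a=cv2.resize(t["color"][110:230,300:420],(500,500));b=cv2.resize(s["color"][195:315,120:240],(500,500))
cv2.imwrite("pics/g.png",cv2.resize(np.hstack([a,b]),(800,400))[:,:,::-1])
E
```

```text
[ 0.49691725 -0.1923935   0.16899078] [[ 3.33568155e-01  9.42723096e-01  2.33462205e-03]
 [ 9.42725761e-01 -3.33565340e-01 -1.51750162e-03]
 [-6.51834831e-04  2.70709856e-03 -9.99996123e-01]] [0.36208396 0.43700975 0.29502591] 0.08527806392369713
```

View pics/g.png

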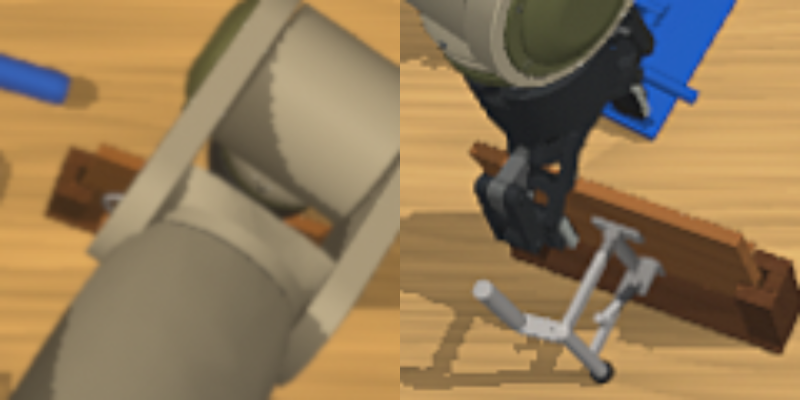

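The fingers straddle the board's top edge, with the rear finger at (565,235) clear of the post at (485,290). I go down and close softly.

{"name": "move_arm", "arguments": {
  "plan": [
    [0, 0, 0, 0, 0, 2, 1],
    [0, 0, 0, 0, 0, 3.7, 1],
    [0, 0, 0, 0, 0, 3.7, 0],
    [0, 0, 0, 0, 0, 3.7, -0.4],
    [0, 0, 0, 0, 0, 3.7, -0.4]
  ],
  "squeeze": 20
}}

```text
time_s: 7.15
position: [0.4965, -0.1923, 0.1317]
tool_rot: [[0.333, 0.943, 0.002], [0.943, -0.333, -0.001], [-0.001, 0.002, -1.0]]
ft_force: [-0.3, -0.9, 0.8]
grip_width: 0.0437
gripper_force: 0.0
```

{"name": "move_arm", "arguments": {
  "plan": [
    [0, 0, 0, 0, 0, 0, -0.6],
    [0, 0, 0, 0, 0, 0, -0.65],
    [0, 0, 0, 0, 0, 0, -0.7],
    [0, 0, 0, 0, 0, 0, -0.7]
  ]
}}

```text
time_s: 7.55
position: [0.496, -0.192, 0.1305]
tool_rot: [[0.333, 0.943, 0.0], [0.943, -0.333, -0.0], [-0.0, 0.0, -1.0]]
ft_force: [-0.5, -0.6, 0.5]
grip_width: 0.0128
gripper_force: 0.2
```

{"name": "move_arm", "arguments": {
  "plan": [
    [0, 0, 0, 0, 0, 0, -1],
    [0, 0, 0, 0, 0, 0, -1],
    [0, 0, 0, 0, 0, 0, -1]
  ],
  "squeeze": 40
}}

```text
time_s: 7.85
position: [0.4952, -0.1917, 0.1305]
tool_rot: [[0.332, 0.943, -0.002], [0.943, -0.332, 0.001], [-0.0, -0.002, -1.0]]
ft_force: [-3.6, 1.0, 5.1]
grip_width: 0.0096
gripper_force: 38.9
```

{"name": "move_arm", "arguments": {
  "plan": [
    [0, 0, 0, 0, 0, -1, -1],
    [0, 0, 0, 0, 0, -2.5, -1],
    [0, 0, 0, 0, 0, -4, -1],
    [0, 0, 0, 0, 0, -6, -1],
    [0, 0, 0, 0, 0, -8, -1]
  ]
}}

```text
time_s: 8.35
position: [0.4957, -0.1917, 0.211]
tool_rot: [[0.333, 0.943, -0.001], [0.943, -0.333, 0.001], [0.0, -0.001, -1.0]]
ft_force: [-0.2, 0.3, -4.3]
grip_width: 0.0093
gripper_force: 39.9
```

{"name": "move_arm", "arguments": {
  "plan": [
    [0, 0, 0, 0, 0, -2, -1],
    [0, 0, 0, 0, 0, -4, -1],
    [0, 0, 0, 0, 0, -6, -1],
    [0, 0, 0, 0, 0, -6, -1],
    [0, 0, 0, 0, 0, -6, -1]
  ]
}}

```text
time_s: 8.85
position: [0.4957, -0.1918, 0.2697]
tool_rot: [[0.333, 0.943, -0.001], [0.943, -0.333, 0.0], [0.0, -0.001, -1.0]]
ft_force: [-0.0, -0.6, -4.3]
grip_width: 0.009
gripper_force: 39.8
```

```bash
python3 - <<'E'
from h import *
o=env.observe();print(o["position"],o["tool_rot"],o["ft_force"],o["wrist_torque"],o["grip_width"],o["q"])
s=env.get_image("scene");t=env.get_image("top")
a=cv2.resize(t["color"][90:230,280:420],(400,400));b=cv2.resize(s["color"][170:340,80:280],(400,340))
c=np.zeros((400,800,3),np.uint8);c[:,:400]=a;c[:340,400:]=b
cv2.imwrite("pics/i.png",c[:,:,::-1])
E
```

```text
[ 0.49568916 -0.19179112  0.26971844] [[ 3.32754098e-01  9.43013435e-01 -6.10556630e-04]
 [ 9.43013601e-01 -3.32753849e-01  4.74039580e-04]
 [ 2.43860623e-04 -7.33501819e-04 -9.99999701e-01]] [-0.04111969 -0.64971991 -4.31627173] [ 0.01940702  0.0794116  -0.00866801] 0.00898714750520967 [-3.39258993e+01  1.85164128e+01  7.29885032e+01  3.01331103e-03
  8.85392697e+01 -1.44899583e+01]
```

View pics/i.png

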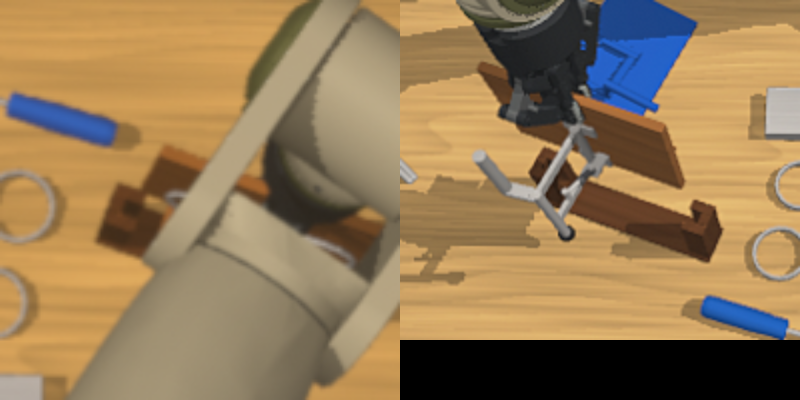

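The board has come clear of the rack and hangs level, with its leg still out. I carry it to the mat.

{"name": "move_arm", "arguments": {
  "plan": [
    [0, 0, 0, 1.3, -0.7, 0, -1],
    [0, 0, 0, 3.6, -1.8, 0, -1],
    [0, 0, 0, 6.6, -3.4, 0, -1],
    [0, 0, 0, 9.8, -5, 0, -1],
    [0, 0, 0, 13, -6.6, 0, -1]
  ]
}}

```text
time_s: 9.45
position: [0.476, -0.0454, 0.2697]
tool_rot: [[0.333, 0.943, -0.001], [0.943, -0.333, 0.001], [0.0, -0.001, -1.0]]
ft_force: [0.7, -0.1, -3.6]
grip_width: 0.0098
gripper_force: 39.8
```

{"name": "move_arm", "arguments": {
  "plan": [
    [0, 0, 0, 3.2, -1.6, 0, -1],
    [0, 0, 0, 6.4, -3.3, 0, -1],
    [0, 0, 0, 9.6, -4.9, 0, -1],
    [0, 0, 0, 12.8, -6.5, 0, -1],
    [0, 0, 0, 16, -8.1, 0, -1]
  ]
}}

```text
time_s: 9.95
position: [0.4525, 0.1324, 0.2698]
tool_rot: [[0.332, 0.943, -0.001], [0.943, -0.332, 0.0], [-0.0, -0.001, -1.0]]
ft_force: [-0.0, -0.0, -3.6]
grip_width: 0.0093
gripper_force: 39.8
```

{"name": "move_arm", "arguments": {
  "plan": [
    [0, 0, 0, 3, -1.5, 0, -1],
    [0, 0, 0, 6, -3.1, 0, -1],
    [0, 0, 0, 8.6, -4.4, 0, -1],
    [0, 0, 0, 10.5, -5.3, 0, -1],
    [0, 0, 0, 11.3, -5.8, 0, -1]
  ]
}}

```text
time_s: 10.45
position: [0.4354, 0.2581, 0.2696]
tool_rot: [[0.33, 0.944, -0.001], [0.944, -0.33, 0.0], [-0.0, -0.001, -1.0]]
ft_force: [-0.8, 0.0, -4.8]
grip_width: 0.0092
gripper_force: 39.8
```

{"name": "move_arm", "arguments": {
  "plan": [
    [0, 0, -4, 0, 0, 0, -1],
    [0, 0, -11, 0, 0, 1, -1],
    [0, 0, -18, 0, 0, 3, -1],
    [0, 0, -24, 0, 0, 5, -1],
    [0, 0, -27, 0, 0, 7, -1]
  ]
}}

```text
time_s: 10.95
position: [0.4361, 0.2559, 0.1993]
tool_rot: [[-0.135, 0.991, -0.001], [0.991, 0.135, -0.0], [-0.0, -0.001, -1.0]]
ft_force: [0.9, 0.5, -3.5]
grip_width: 0.0096
gripper_force: 39.8
```

```bash
python3 - <<'E'
from h import *
o=env.observe();print(o["position"],o["tool_rot"],o["ft_force"],o["wrist_torque"],o["grip_width"])
s=env.get_image("scene");save(s,"j.png",(300,170,500,340),4)
E
```

```text
[0.43614964 0.25587022 0.19929304] [[-1.34907886e-01  9.90857948e-01 -6.24587569e-04]
 [ 9.90858127e-01  1.34907737e-01 -2.73854829e-04]
 [-1.87089538e-04 -6.55822845e-04 -9.99999767e-01]] [ 0.92013382  0.53977714 -3.46834935] [-0.01887474  0.04272319 -0.03062465] 0.009569323022919308
```

View pics/j.png

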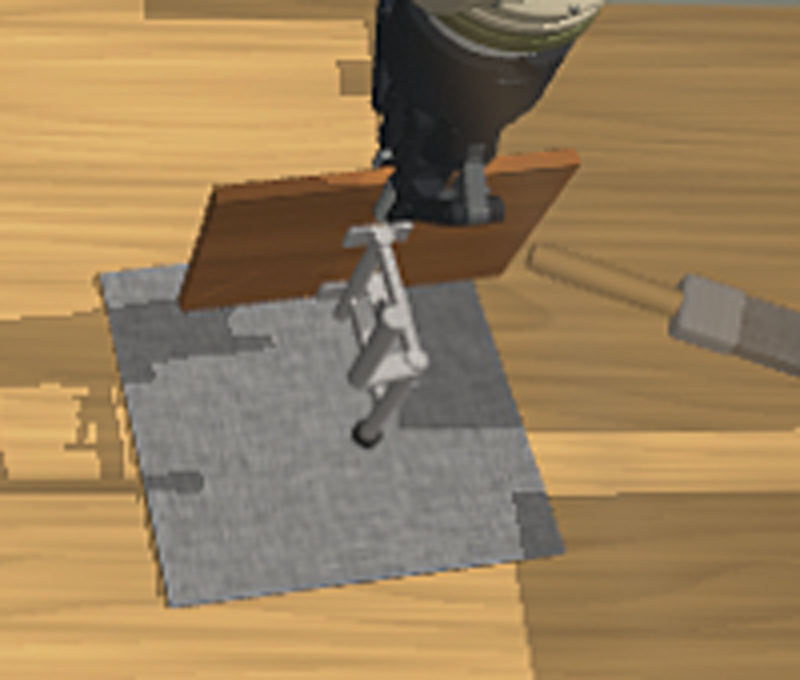

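The board hangs above the mat, parallel to it, with the leg foot at (367,433) in the crop. I lower it.

{"name": "move_arm", "arguments": {
  "plan": [
    [0, 0, 0, 0, 0, 2, -1],
    [0, 0, 0, 0, 0, 4, -1],
    [0, 0, 0, 0, 0, 5.6, -1],
    [0, 0, 0, 0, 0, 6.4, -1],
    [0, 0, 0, 0, 0, 6.7, -1]
  ]
}}

```text
time_s: 11.5
position: [0.4365, 0.2561, 0.1331]
tool_rot: [[-0.131, 0.991, -0.001], [0.991, 0.131, -0.0], [-0.0, -0.001, -1.0]]
ft_force: [0.6, 1.2, -4.1]
grip_width: 0.0098
gripper_force: 39.7
```

{"name": "move_arm", "arguments": {
  "plan": [
    [0, 0, 0, 0, 0, 0.2, -1],
    [0, 0, 0, 0, 0, 0.4, -1],
    [0, 0, 0, 0, 0, 0.5, -1],
    [0, 0, 0, 0, 0, 0.5, -1]
  ]
}}

```text
time_s: 11.9
position: [0.4368, 0.2563, 0.1286]
tool_rot: [[-0.132, 0.991, 0.0], [0.991, 0.132, 0.0], [0.0, 0.0, -1.0]]
ft_force: [-0.6, 0.8, -5.3]
grip_width: 0.0094
gripper_force: 39.8
```

{"name": "move_arm", "arguments": {
  "plan": [
    [0, 0, 0, 0, 0, 0.1, -1],
    [0, 0, 0, 0, 0, 0.2, -1],
    [0, 0, 0, 0, 0, 0.2, -1],
    [0, 0, 0, 0, 0, 0.2, -1]
  ]
}}

```text
time_s: 12.3
position: [0.4367, 0.2563, 0.1263]
tool_rot: [[-0.132, 0.991, -0.0], [0.991, 0.132, 0.0], [0.0, -0.0, -1.0]]
ft_force: [-0.1, 0.1, -4.1]
grip_width: 0.0092
gripper_force: 39.8
```

{"name": "move_arm", "arguments": {
  "plan": [
    [0, 0, 0, 0, 0, 0.1, -1],
    [0, 0, 0, 0, 0, 0.1, -1],
    [0, 0, 0, 0, 0, 0.1, -1]
  ]
}}

```text
time_s: 12.6
position: [0.4367, 0.2563, 0.1253]
tool_rot: [[-0.132, 0.991, -0.0], [0.991, 0.132, 0.0], [0.0, -0.0, -1.0]]
ft_force: [-0.1, -0.9, -4.2]
grip_width: 0.0093
gripper_force: 39.7
```

{"name": "move_arm", "arguments": {
  "plan": [
    [0, 0, 0, 0, 0, 0.1, -1],
    [0, 0, 0, 0, 0, 0.1, -1],
    [0, 0, 0, 0, 0, 0.1, -1]
  ]
}}

```text
time_s: 12.9
position: [0.4365, 0.2564, 0.1249]
tool_rot: [[-0.132, 0.991, 0.0], [0.991, 0.132, 0.0], [0.0, 0.0, -1.0]]
ft_force: [-4.8, -0.3, 5.6]
grip_width: 0.0092
gripper_force: 41.3
```

{"name": "move_arm", "arguments": {
  "plan": [
    [0, 0, 0, 0, 0, 0.05, -1],
    [0, 0, 0, 0, 0, 0.05, -1],
    [0, 0, 0, 0, 0, 0.05, -1]
  ]
}}

```text
time_s: 13.2
position: [0.4364, 0.2564, 0.1247]
tool_rot: [[-0.132, 0.991, 0.0], [0.991, 0.132, 0.0], [0.0, 0.0, -1.0]]
ft_force: [-6.5, -1.3, 9.7]
grip_width: 0.0094
gripper_force: 41.8
```

It is on the mat. I ease off and open slowly.

{"name": "move_arm", "arguments": {
  "plan": [
    [0, 0, 0, 0, 0, -0.05, -1],
    [0, 0, 0, 0, 0, -0.05, -1],
    [0, 0, 0, 0, 0, -0.05, -0.73],
    [0, 0, 0, 0, 0, -0.05, -0.65],
    [0, 0, 0, 0, 0, -0.05, -0.55]
  ],
  "squeeze": 20
}}

```text
time_s: 13.7
position: [0.437, 0.2563, 0.1242]
tool_rot: [[-0.132, 0.991, 0.0], [0.991, 0.132, 0.0], [0.0, 0.0, -1.0]]
ft_force: [-0.2, 0.3, 0.3]
grip_width: 0.0195
gripper_force: 0.0
```

{"name": "move_arm", "arguments": {
  "plan": [
    [0, 0, 0, 0, 0, 0, -0.2],
    [0, 0, 0, 0, 0, 0, 0],
    [0, 0, 0, 0, 0, 0, 0],
    [0, 0, 0, 0, 0, 0, 0]
  ]
}}

```text
time_s: 14.1
position: [0.4367, 0.2563, 0.1243]
tool_rot: [[-0.132, 0.991, 0.0], [0.991, 0.132, -0.0], [-0.0, 0.0, -1.0]]
ft_force: [0.2, -0.7, -0.0]
grip_width: 0.0428
gripper_force: 0.0
```

{"name": "move_arm", "arguments": {
  "plan": [
    [0, 0, 0, 0, 0, -1.5, 0],
    [0, 0, 0, 0, 0, -4, 0],
    [0, 0, 0, 0, 0, -8, 0],
    [0, 0, 0, 0, 0, -11, 0],
    [0, 0, 0, 0, 0, -13, 0]
  ]
}}

```text
time_s: 14.6
position: [0.437, 0.2564, 0.2567]
tool_rot: [[-0.132, 0.991, 0.003], [0.991, 0.132, 0.001], [0.0, 0.003, -1.0]]
ft_force: [-0.2, 1.1, 0.1]
grip_width: 0.0426
gripper_force: 0.0
```

{"name": "move_arm", "arguments": {
  "plan": [
    [0, 0, 0, -4, -4, 0, 0],
    [0, 0, 0, -8, -8, 0, 0],
    [0, 0, 0, -12, -9, 0, 0],
    [0, 0, 0, -16, -9, 0, 0],
    [0, 0, 0, -20, -9, 0, 0]
  ]
}}

```text
time_s: 15.1
position: [0.3732, 0.0447, 0.2547]
tool_rot: [[-0.132, 0.991, 0.001], [0.991, 0.132, -0.0], [-0.0, 0.001, -1.0]]
ft_force: [1.1, 1.6, -0.3]
grip_width: 0.043
gripper_force: 0.0
```

```bash
python3 - <<'E'
from h import *
o=env.observe();print(o["time_s"],o["position"],o["ft_force"],o["grip_width"])
s=env.get_image("scene");t=env.get_image("top")
a=cv2.resize(t["color"][100:260,100:260],(400,400));b=cv2.resize(s["color"][180:340,300:460],(400,400))
cv2.imwrite("pics/k.png",np.hstack([a,b])[:,:,::-1])
E
```

```text
15.1 [0.37316005 0.04465033 0.25474313] [ 1.08313576  1.56188286 -0.33144375] 0.04303239429247671
```

View pics/k.png

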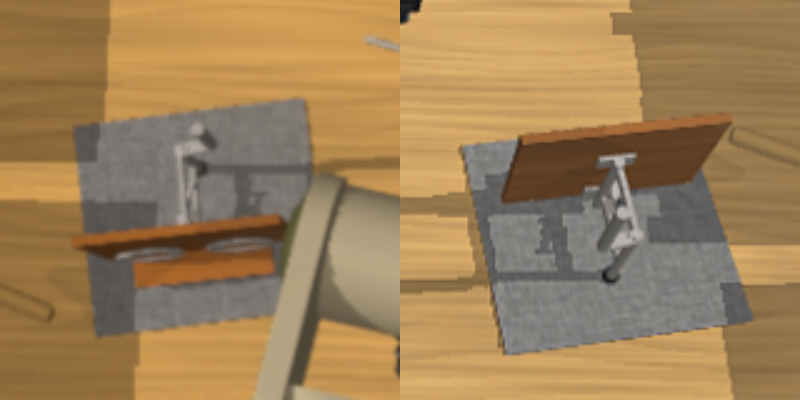

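The board stands upright on the mat, leg locked, with its leg foot at (612,276) and the ledge at (205,268). The robot is clear of it.

{"name": "move_arm", "arguments": {
  "plan": [
    [0, 0, 0, 0, 0, 0, 0],
    [0, 0, 0, 0, 0, 0, 0],
    [0, 0, 0, 0, 0, 0, 0],
    [0, 0, 0, 0, 0, 0, 0]
  ]
}}

```text
time_s: 15.6
position: [0.3737, 0.047, 0.2543]
tool_rot: [[-0.134, 0.991, -0.0], [0.991, 0.134, 0.0], [0.0, -0.0, -1.0]]
ft_force: [-0.3, 0.2, -0.8]
grip_width: 0.043
gripper_force: 0.0
```

```bash
python3 -c "
from rig import env
print(env.close_job())"
```

```text
the job is handed in; nothing more can be done
None
```

The leg is locked out, the board stands upright and free in the middle of the felt mat, and I handed the job in at about 15.6 s; the hand-in call returned no verdict.

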